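Park the microscope objectives by colour code

ROBOT

A 6-joint arm with a two-finger parallel gripper is mounted at the origin on the work surface. World frame = base frame: x ahead of the robot, y to its left, z up, the work surface at z = 0. Lengths are in mm, angles in rad, forces in N, time in s.
With the tool pointing down it reaches from about 200 to 875 mm from the base axis. Payload 3.4 kg.
Tool frame: the origin (TCP) lies on the centre line of the jaws, within the pads' length; the fingertips stand 19 mm ahead of it and the grasp point (between the pads) is the TCP (bot.tip_extent is the z of the fingertips in the tool frame, in mm); z points along the fingers, y is the line along which they close (so a half turn about z gives the same grasp; the last joint's range is limited). The gripper opens to 94 mm and grips with 3 to 60 N. Pads are 16 mm wide; open, the fingers measure 119 mm over their backs; the gripper's body (75 mm by 177 mm) begins 78 mm behind the grasp point.
Start: joints at [0.984, 0.276, 1.505, -0, 1.361, -0.121], TCP at [258.276, 513.768, 224.493] pointing down, gripper open.
Joint ranges: [-2.89, 2.89], [-0.75, 2.08], [0.22, 2.7], [-1.18, 4.32], [0.11, 2.71], [-2.7, 2.7]. Speed limits (rad/s): [2.57, 2.57, 3.14, 3.14, 3.14, 3.14].

INTERFACE

Orientations are given as [roll, pitch, yaw] about the fixed x, y, z axes, in that order (R = Rz(yaw) Ry(pitch) Rx(roll)).
In Python, from bench import bot, imaging gives the robot as it stands. The module is installed in compiled form; this text tells all that it offers.
- The arm moves only by the shell command python3 -m creep 'ROWS' [OPENING] [FORCE]. ROWS is JSON, a list of rows, each a list of 2 entries, a list of its own where there are three numbers: the shift along the tool's x, y, z in mm, then the turn about the tool's z in rad. A call has 1 to 8 rows; each row is the pose to reach, as a shift and turn from the pose commanded when the call began, along the tool's axes at that moment; what a row does not reach only later rows make up. A row lasts 1/12 s, in which the tool goes at most 41.7 mm and 7.16 degrees, less where a joint would pass 70% of its speed; a pose out of reach is approached as far as the arm can. A call with a gripper value outside its range is refused whole. OPENING is the opening in per cent of the stroke, from 0 (shut) to 100 (fully open), set as the call begins (- or left out, the last holds). The fingers move at their own pace and stop on an object; FORCE is the grip in N (left out, the last holds). Time passes only in rows, so rows that repeat a pose let the fingers close. It gives the time, the measured TCP pose, the force, the opening and the grip force at its end, in the units of the state.
- bot.sense(): the state, without advancing time (a new reading comes with each control period).
- imaging.read_camera(name): name is "scene" or "top" or "wrist"; returns (picture, depth): 400x640x3 uint8, blue, green, red; 400x640 float32, mm along the optical axis (not along the pixel's ray), 0 where there is no reading.
- imaging.calibration(name): a dict with "mtx" (3x3 intrinsics, pixels), "R" (3x3) and "t" (3): a world point X has camera coordinates R X + t. Camera axes: x right, y down, z forward; pixel columns grow to the right and rows downward; lengths in mm; the calibration is good to about 2 mm. A picture is of the moment at which its call begins: read the wrist's pose just before it. calibration takes no time and is no camera call; for the wrist camera it gives the pose at the moment of the call.
- bot.job_done(): hands the job in; it is judged then, once.
The state is a dict: "time_s": time; "q": joint angles; "joint_velocities": joint speeds; "effort": joint torques, N m; "tool_pos": TCP position; "ee_rot": TCP orientation; "wrist_force": force on the tool from outside, world axes, zero at the start; "torque": the same for the moment, N m; "gripper_width": opening from 0.0 (shut) to 1.0 (fully open); "gripper_force": force on a finger pad.
Only numpy, scipy, OpenCV 4.12 (cv2) and the standard library are available. Lean on these libraries where they do the work, as an engineer would, in place of code of your own. Each camera call takes 0.05 s, during which the arm holds its last target. There are 200 camera calls.

TASK

Put the four loose microscope objectives away: stand each one upright, nose up, flat on the floor of the parking cup of its own colour (red, yellow, green, blue). They are delicate optics, so set them down gently without dropping or tipping any, and leave the amber oil bottle and the culture dish where they stand.

Things in the scene. Friction and masses are not known exactly. Their poses are not given: they have to be found in the camera images.
- lens_red_center (a point): Microscope objective lens with red markings, loose, standing upright nose up on the bench: round, 60 mm tall, 150 g more or less. From below: red screw cap 40 mm across and 6 mm high, steel barrel 32 mm across from 6 to 42 mm up (grip here; red band near its top), red conical shoulder to 50 mm, steel nose 16 mm across. The point is on its axis, half-way up, 30 mm above its underside; z points to the nose.
- lens_yellow_center (a point): Microscope objective lens with yellow markings, loose, standing upright nose up on the bench: round, 60 mm tall, 150 g more or less. From below: yellow screw cap 40 mm across and 6 mm high, steel barrel 32 mm across from 6 to 42 mm up (grip here; yellow band near its top), yellow conical shoulder to 50 mm, steel nose 16 mm across. The point is on its axis, half-way up, 30 mm above its underside; z points to the nose.
- lens_green_center (a point): Microscope objective lens with green markings, loose, standing upright nose up on the bench: round, 60 mm tall, 150 g more or less. From below: green screw cap 40 mm across and 6 mm high, steel barrel 32 mm across from 6 to 42 mm up (grip here; green band near its top), green conical shoulder to 50 mm, steel nose 16 mm across. The point is on its axis, half-way up, 30 mm above its underside; z points to the nose.
- lens_blue_center (a point): Microscope objective lens with blue markings, loose, standing upright nose up on the bench: round, 60 mm tall, 150 g more or less. From below: blue screw cap 40 mm across and 6 mm high, steel barrel 32 mm across from 6 to 42 mm up (grip here; blue band near its top), blue conical shoulder to 50 mm, steel nose 16 mm across. The point is on its axis, half-way up, 30 mm above its underside; z points to the nose.
- cup_red_floor (a point): Parking cup with a red floor disc, fixed to the bench: low round white dish, 68 mm outside, 60 mm inside diameter, rim 9 mm above the bench, inner floor 4 mm above the bench. The point is the centre of the inner floor; z up. Starts empty. Lenses, cups and clutter stand at least 100 mm apart, centre to centre.
- cup_yellow_floor (a point): Parking cup with a yellow floor disc, fixed to the bench: low round white dish, 68 mm outside, 60 mm inside diameter, rim 9 mm above the bench, inner floor 4 mm above the bench. The point is the centre of the inner floor; z up. Starts empty. Lenses, cups and clutter stand at least 100 mm apart, centre to centre.
- cup_green_floor (a point): Parking cup with a green floor disc, fixed to the bench: low round white dish, 68 mm outside, 60 mm inside diameter, rim 9 mm above the bench, inner floor 4 mm above the bench. The point is the centre of the inner floor; z up. Starts empty. Lenses, cups and clutter stand at least 100 mm apart, centre to centre.
- cup_blue_floor (a point): Parking cup with a blue floor disc, fixed to the bench: low round white dish, 68 mm outside, 60 mm inside diameter, rim 9 mm above the bench, inner floor 4 mm above the bench. The point is the centre of the inner floor; z up. Starts empty. Lenses, cups and clutter stand at least 100 mm apart, centre to centre.
- oil_bottle: Small amber oil bottle with black cap, 38 mm across, 75 mm tall, loose, standing on the bench among the lenses; not to be disturbed. Origin at the centre of its underside.
- petri_dish: Closed clear culture dish, 62 mm across, 13 mm high, loose, with pale, whitish contents; not to be disturbed. Origin at the centre of its underside. (A grey tub with a beige-grey lid, 52 mm across and 46 mm high, also stands about; it is not part of the job.)
There are look-alikes about, which are no part of the job. There is more than one size of the part that bears lens_yellow_center; the job needs the smaller. There is more than one size of the part that bears lens_blue_center; the job needs the smallest.

How it is judged (in metres and radians):
At the end, for the whole second after the job is handed in: Each lens stands released, at rest and upright (0.12 rad) in the cup of its colour: axis within 13 mm of the cup's centre (anywhere inside the rim), mid-height 27 to 33 mm above the cup's floor. Oil bottle and culture dish within 30 mm of their starts (horizontal distance between lens_red_center and cup_red_floor below 0.013 m and z of lens_red_center in the frame of cup_red_floor between 0.027 and 0.033 m and angle between each of lens_red_center, lens_yellow_center, lens_green_center, lens_blue_center's own z axis and vertical below 0.12 rad and linear speed of each of lens_red, lens_yellow, lens_green, lens_blue below 0.02 m/s and horizontal distance between lens_yellow_center and cup_yellow_floor below 0.013 m and z of lens_yellow_center in the frame of cup_yellow_floor between 0.027 and 0.033 m and horizontal distance between lens_green_center and cup_green_floor below 0.013 m and z of lens_green_center in the frame of cup_green_floor between 0.027 and 0.033 m and horizontal distance between lens_blue_center and cup_blue_floor below 0.013 m and z of lens_blue_center in the frame of cup_blue_floor between 0.027 and 0.033 m and distance of each of oil_bottle, petri_dish from where it was at the start of the episode below 0.03 m); the robot touches nothing.
It fails at once if a lens is tipped over (more than about 45 degrees) (angle between any of lens_red_center, lens_yellow_center, lens_green_center, lens_blue_center's own z axis and vertical above 0.8 rad).
It fails at once if a lens is dropped or thrown (faster than 0.6 m/s, about 18 mm of free fall, out of the fingers) ((contact force between lens_red and the fingers below 0.01 N and linear speed of lens_red above 0.6 m/s) or (contact force between lens_yellow and the fingers below 0.01 N and linear speed of lens_yellow above 0.6 m/s) or (contact force between lens_green and the fingers below 0.01 N and linear speed of lens_green above 0.6 m/s) or (contact force between lens_blue and the fingers below 0.01 N and linear speed of lens_blue above 0.6 m/s)).
It fails at once if the oil bottle or the culture dish is shifted by more than 30 mm (distance of any of oil_bottle, petri_dish from where it was at the start of the episode above 0.03 m).
It also fails if it takes over 106 s, if anything falls off the work surface, if the arm or the gripper's body presses on something with over 40 N, if the wrist force passes 120 N, or if a joint passes its speed limit or range.

## Working session

There is one attempt and no reset: what is moved stays moved. The work goes in short steps, Python scripts to look and compute and a shell command to move; the robot and the scene stay as the last step left them, time stands still between calls to the robot, and variables do not carry over. Pictures are saved under pics/ and viewed, at most 14 in all, crops included, and the job is handed in when it is done.

```bash
mkdir -p pics; python3 - <<'E'
from bench import bot, imaging
import cv2,numpy as np
s=bot.sense();print(s)
for n in("top","scene"):
    p,d=imaging.read_camera(n);c=imaging.calibration(n)
    print(n,c);cv2.imwrite(f"pics/{n}1.png",p);np.savez(f"{n}1.npz",p=p,d=d,**c)
E
```

```text
{'time_s': 0.0, 'q': array([ 9.84014361e-01,  2.76584879e-01,  1.50608447e+00, -1.13353533e-05,
        1.36069311e+00, -1.21006601e-01]), 'joint_velocities': array([ 0.00101917,  0.0002224 , -0.00023368, -0.00092228, -0.00214316,
       -0.00011572]), 'effort': array([ 2.21910821e-03, -4.04589629e+01, -2.37229335e+01,  7.04360311e-02,
        3.46355711e-02, -1.41143255e-04]), 'tool_pos': array([257.96623427, 513.3093834 , 223.6298718 ]), 'ee_rot': array([-3.13983445e+00, -2.02634719e-04,  2.67581948e+00]), 'wrist_force': array([ 0.00832874, -0.56589577,  0.70667171]), 'torque': array([-0.02357311,  0.02087689, -0.04601235]), 'gripper_force': 0.0, 'gripper_width': 1.0005597807543374}
top {'mtx': array([[450.2364231 ,   0.        , 313.37328233],
       [  0.        , 450.2364231 , 199.17541545],
       [  0.        ,   0.        ,   1.        ]]), 'R': array([[ 0.00141203, -0.99986322, -0.01647894],
       [-0.98038663,  0.00186351, -0.19707506],
       [ 0.19707881,  0.016434  , -0.9802499 ]]), 't': array([  13.79742606,  524.87690102, 1181.38292972])}
scene {'mtx': array([[428.30342034,   0.        , 317.28939164],
       [  0.        , 428.30342034, 201.03572979],
       [  0.        ,   0.        ,   1.        ]]), 'R': array([[ 1.62277023e-01,  9.86745173e-01,  3.61432013e-04],
       [ 8.13279784e-01, -1.33542005e-01, -5.66341351e-01],
       [-5.58786328e-01,  9.21981341e-02, -8.24170700e-01]]), 't': array([ -84.93609525, -408.20799562, 1491.23114931])}
```

View pics/top1.png

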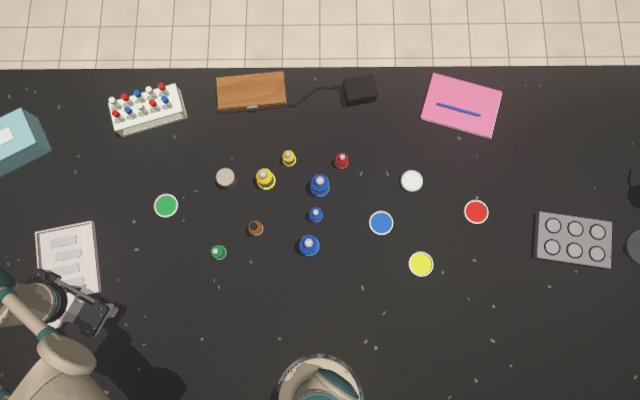

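View pics/scene1.png

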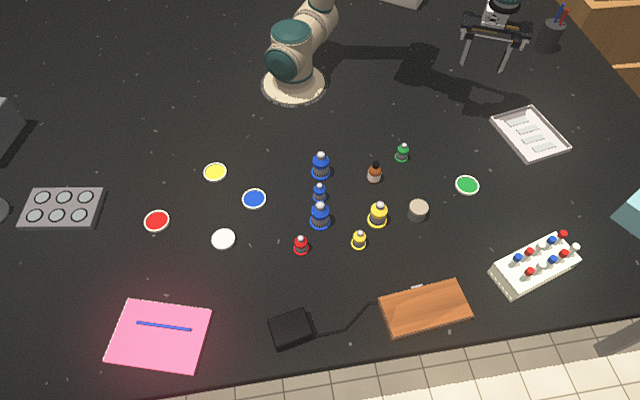

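Top view shows these candidates:
- Red lens: (342,160), the only one.
- Green lens: (219,252), the only one.
- Yellow lenses: (289,157) and (265,179). The first is smaller, so it fits.
- Blue lenses: (316,214), (320,185) and (309,245). (316,214) is the smallest, so it fits.

The cups are at (476,211) red, (421,264) yellow, (166,205) green and (381,222) blue. The culture dish is at (411,181) and the bottle at (256,228).

I'll confirm with an enlarged crop and measure.

```bash
cat > h.py <<'E'
import numpy as np,cv2
def world(c,d):
    v,u=np.mgrid[:400,:640].astype(float)
    K=c['mtx'];P=np.stack([(u-K[0,2])/K[0,0]*d,(v-K[1,2])/K[1,1]*d,d],-1)
    return (P-c['t'])@c['R']
def ray(c,u,v,z):
    r=c['R'].T@np.linalg.solve(c['mtx'],[u,v,1]);o=-c['R'].T@c['t']
    return o+r*(z-o[2])/r[2]
E
python3 - <<'E'
import numpy as np,cv2
from h import *
for cam,items in (("top",dict(red=(342,160),yel_s=(289,157),yel_L=(265,179),green=(219,252),blue_s=(316,214),blue_a=(320,185),blue_b=(309,245),bottle=(256,228),dish=(411,181),tub=(225,177),cR=(476,211),cY=(421,264),cG=(166,205),cB=(381,222))),):
    c=np.load(cam+"1.npz");W=world(c,c['d']);hsv=cv2.cvtColor(c['p'],cv2.COLOR_BGR2HSV)
    for k,(u,v) in items.items():
        s=np.s_[v-15:v+16,u-15:u+16];w=W[s].reshape(-1,3);ok=c['d'][s].ravel()>0
        w=w[ok];z=np.percentile(w[:,2],99.5);t=w[w[:,2]>z-6]
        m=w[w[:,2]>15]
        print(k,'ztop %.0f'%w[:,2].max(),'top c',t.mean(0).round(1),len(t),'size',(np.ptp(m,axis=0).round(0) if len(m) else ''))
        if k[0]=='c':
            h=hsv[s];mm=((h[...,1]>110)&(h[...,2]>90));vv,uu=np.nonzero(mm)
            print('   floor',ray(c,uu.mean()+u-15,vv.mean()+v-15,4).round(1),mm.sum())
a=np.load("top1.npz")['p'][140:270,200:360];b=np.load("scene1.npz")['p'][130:265,280:430]
cv2.imwrite("pics/crop1.png",np.vstack([cv2.resize(a,(480,390),interpolation=2)[:290],cv2.resize(b,(480,432),interpolation=2)[:300]]) if 0 else np.hstack([cv2.resize(a,(400,500),interpolation=2),cv2.resize(b,(400,500),interpolation=2)]))
E
```

```text
red ztop 64 top c [642.5 -65.6  58.9] 24 size [34. 31. 48.]
yel_s ztop 63 top c [651.9  85.2  59.2] 24 size [33. 31. 47.]
yel_L ztop 85 top c [589.1 150.4  80.2] 41 size [44. 44. 69.]
green ztop 63 top c [382.8 276.2  59.6] 24 size [31. 32. 48.]
blue_s ztop 63 top c [487.5   7.8  58.8] 25 size [30. 31. 47.]
blue_a ztop 90 top c [569.9  -3.5  85.6] 50 size [45. 45. 74.]
blue_b ztop 90 top c [402.4  25.9  86.1] 45 size [47. 46. 74.]
bottle ztop 80 top c [448.7 174.1  73.8] 37 size [37. 37. 64.]
dish ztop 20 top c [ 585.7 -264.3   13.6] 240 size [56. 57.  5.]
tub ztop 51 top c [590.2 260.6  46.3] 159 size [52. 51. 35.]
cR ztop 14 top c [ 497.6 -441.4    8.6] 122 size 
   floor [ 498.5 -442.8    4. ] 320
cY ztop 15 top c [ 350.  -280.8    8.8] 108 size [0. 0. 0.]
   floor [ 352.6 -281.5    4. ] 337
cG ztop 13 top c [513.8 434.8   7.8] 147 size 
   floor [518.  436.8   4. ] 284
cB ztop 15 top c [ 465.9 -174.5    7.1] 186 size 
   floor [ 467.3 -174.8    4. ] 316
```

View pics/crop1.png

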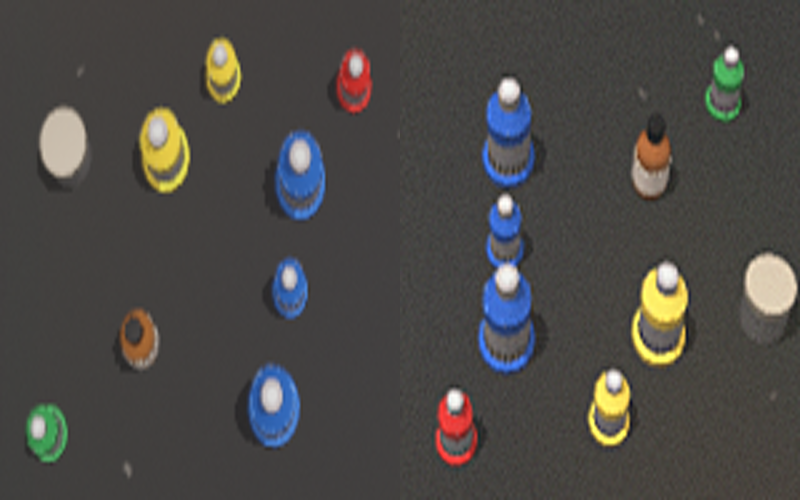

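The crop confirms it: the small yellow and small blue are 60 mm tall, while their look-alikes measure 80 to 86 mm. I'll go above green and turn so the tool axes line up with the world (yaw = π).

```bash
python3 -m creep '[[[-27,-20,0],-0.06],[[-54,-39,0],-0.12],[[-82,-59,0],-0.18],[[-109,-78,0],-0.24],[[-136,-98,0],-0.30],[[-163,-117,0],-0.36],[[-191,-137,0],-0.42],[[-217.9,-156.4,0],-0.4658]]' 75 20
python3 -m creep '[[[0,0,0],0],[[0,0,0],0]]'
python3 - <<'E'
from bench import bot, imaging
import cv2,numpy as np
from h import *
s=bot.sense();print(s['time_s'],s['tool_pos'],s['ee_rot'],s['q'])
c=imaging.calibration("wrist");p,d=imaging.read_camera("wrist");cv2.imwrite("pics/w1.png",p)
np.savez("w1.npz",p=p,d=d,**c)
W=world(c,d);m=(d>0)&(W[...,2]>54)&(W[...,2]<66)&(np.hypot(W[...,0]-383,W[...,1]-276)<40)
print(W[m].mean(0),m.sum())
E
```

```text
time_s: 0.77
tool_pos: [382.9, 274.5, 224.2]
ee_rot: [-3.141, -0.0, -3.139]
wrist_force: [-0.5, -0.3, -1.0]
gripper_width: 0.747
gripper_force: 0.0
time_s: 0.93
tool_pos: [383.1, 274.9, 224.3]
ee_rot: [3.142, -0.001, 3.137]
wrist_force: [0.9, 0.6, -0.3]
gripper_width: 0.752
gripper_force: 0.0
0.9333 [383.12671899 274.91782482 224.27427683] [ 3.14151025e+00 -5.91334396e-04  3.13748876e+00] [ 4.74433059e-01  1.19497057e-01  1.71072105e+00  3.57359340e-04
  1.31186152e+00 -1.09235094e+00]
[384.47136855 276.93070204  59.68946501] 201
```

View pics/w1.png

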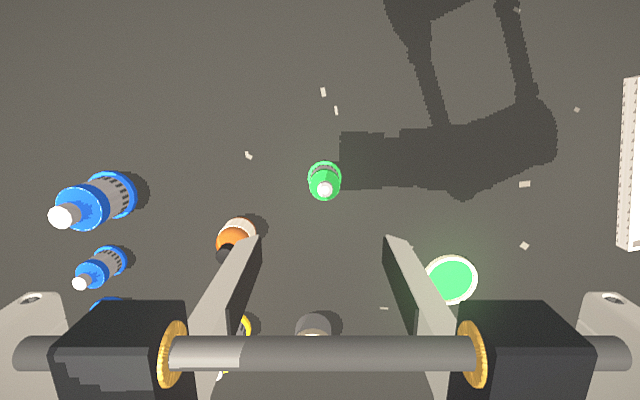

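In the wrist view the green lens nose is at (324,189), centred between the fingers. The green cup is at (452,280) and the bottle at (235,235), both clear. Next I descend and grip.

```bash
python3 -m creep '[[[-1,1,35],0],[[-1,1,70],0],[[-1,1,105],0],[[-1,1,135],0],[[-1,1,160],0],[[-1,1,180],0],[[-1,1,192],0],[[-1,1,196],0]]' 75 20
python3 -m creep '[[[0,0,0],0],[[0,0,0],0],[[0,0,0],0],[[0,0,0],0],[[0,0,0],0],[[0,0,0],0],[[0,0,0],0]]' 0 20
```

```text
time_s: 1.65
tool_pos: [381.4, 277.7, 26.3]
ee_rot: [-3.14, -0.004, -3.14]
wrist_force: [-1.2, 0.2, -0.7]
gripper_width: 0.751
gripper_force: 0.0
time_s: 2.23
tool_pos: [384.1, 277.4, 29.1]
ee_rot: [3.141, 0.001, 3.141]
wrist_force: [-1.1, 1.2, 3.2]
gripper_width: 0.337
gripper_force: 20.0
```

```bash
python3 -m creep '[[[0,0,-8],0],[[0,0,-25],0],[[0,0,-45],0],[[0,0,-68],0],[[0,0,-85],0],[[-3,4,-95],0],[[-12,14,-100],0],[[-25,30,-100],0]]'
python3 -m creep '[[[-17,20,0],0],[[-36,43,0],0],[[-55,66,0],0],[[-74,88,0],0],[[-90,107,0],0],[[-101,120,0],0],[[-107,127,0],0],[[-109,129.5,0],0]]'
python3 -m creep '[[[0,0,0],0],[[0,0,15],0],[[0,0,38],0],[[0,0,60],0],[[0,0,76],0],[[0,0,86],0],[[0,0,92],0],[[0,0,94],0]]'
python3 -m creep '[[[0,0,0.3],0],[[0,0,0.6],0],[[0,0,1],0],[[0,0,1],0]]'
python3 - <<'E'
from bench import bot, imaging
import cv2,numpy as np
p,d=imaging.read_camera("wrist");q,_=imaging.read_camera("top")
cv2.imwrite("pics/g.png",np.hstack([p[::1,120:520],cv2.resize(q[140:280,100:240],(400,400))]))
E
```

```text
time_s: 2.9
tool_pos: [408.4, 306.6, 130.5]
ee_rot: [3.141, 0.001, 3.141]
wrist_force: [0.8, 0.2, -0.6]
gripper_width: 0.338
gripper_force: 20.0
time_s: 3.57
tool_pos: [518.3, 437.3, 128.1]
ee_rot: [-3.141, -0.0, -3.141]
wrist_force: [0.2, -0.1, -1.1]
gripper_width: 0.341
gripper_force: 20.0
time_s: 4.23
tool_pos: [517.0, 435.9, 34.0]
ee_rot: [-3.141, -0.001, 3.141]
wrist_force: [0.1, 0.7, -0.8]
gripper_width: 0.337
gripper_force: 20.0
time_s: 4.57
tool_pos: [518.2, 437.0, 34.4]
ee_rot: [3.141, 0.001, -3.142]
wrist_force: [-0.0, 1.0, -1.3]
gripper_width: 0.34
gripper_force: 20.0
```

View pics/g.png

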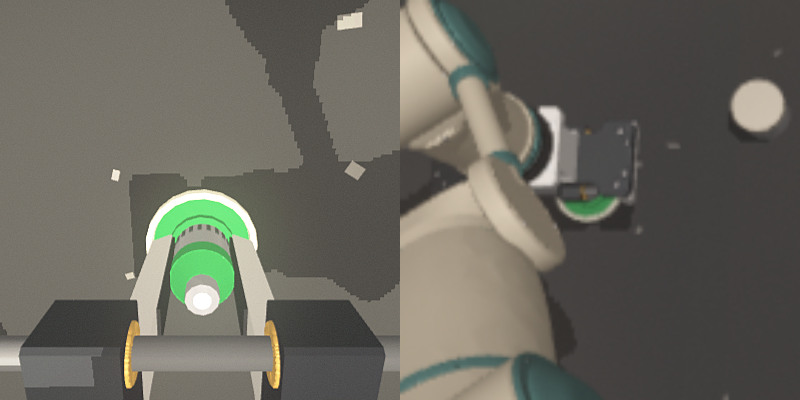

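The wrist view shows the green lens upright over its cup (rim centre about x=202, lens x=202). I'll lower the last millimetre, release, retreat and go to yellow.

```bash
python3 -m creep '[[[0,0,0.5],0],[[0,0,1],0],[[0,0,1],0]]'
python3 -m creep '[[[0,0,0],0],[[0,0,0],0],[[0,0,0],0],[[0,0,0],0],[[0,0,0],0],[[0,0,-10],0],[[0,0,-30],0],[[0,0,-60],0]]' 75
python3 -m creep '[[[0,0,-35],0],[[0,0,-70],0],[[-13,-34,-90],0],[[-27,-70,-90],0],[[-41,-107,-90],0],[[-55,-144,-90],0],[[-69,-181,-90],0],[[-83,-218,-90],0]]'
python3 -m creep '[[[-13,-34,0],0],[[-26,-69,0],0],[[-38,-100,0],0],[[-47,-122,0],0],[[-51,-133.5,0],0],[[-51,-133.5,0],0],[[-51,-133.5,0],0]]'
cat >> h.py <<'E'
def look(x,y,R=40,lo=54,hi=66):
    from bench import bot, imaging
    s=bot.sense();c=imaging.calibration("wrist");p,d=imaging.read_camera("wrist")
    W=world(c,d);m=(d>0)&(W[...,2]>lo)&(W[...,2]<hi)&(np.hypot(W[...,0]-x,W[...,1]-y)<R)
    print(s['time_s'],'tcp',s['tool_pos'],'target',W[m].mean(0),m.sum());return p
E
python3 - <<'E'
from h import *
cv2.imwrite("pics/y.png",look(651.9,85.2,25))
from bench import imaging
q,d=imaging.read_camera("top");c=imaging.calibration("top");W=world(c,d);m=(np.hypot(W[...,0]-518,W[...,1]-437)<25)&(W[...,2]>56)&(d>0)
print('green top',W[m].mean(0),m.sum())
E
```

```text
time_s: 4.92
tool_pos: [517.9, 436.8, 33.2]
ee_rot: [3.141, 0.001, -3.142]
wrist_force: [-0.9, -1.2, 2.3]
gripper_width: 0.337
gripper_force: 20.0
time_s: 5.58
tool_pos: [516.1, 435.5, 90.9]
ee_rot: [-3.138, -0.005, 3.142]
wrist_force: [0.3, 0.9, -0.3]
gripper_width: 0.753
gripper_force: 0.0
time_s: 6.25
tool_pos: [601.1, 217.0, 183.6]
ee_rot: [3.141, 0.001, -3.141]
wrist_force: [0.3, -0.1, -0.2]
gripper_width: 0.751
gripper_force: 0.0
time_s: 6.83
tool_pos: [651.5, 85.6, 182.7]
ee_rot: [3.14, -0.0, 3.141]
wrist_force: [0.3, 0.2, -0.4]
gripper_width: 0.751
gripper_force: 0.0
6.8333 tcp [651.46774258  85.58792992 182.74754662] target [653.89116228  85.3489006   59.71711569] 257
green top [515.96212188 435.10421265  62.51073067] 30
```

```bash
python3 -m creep '[[[-1.5,0,30],0],[[-1.5,0,65],0],[[-1.5,0,95],0],[[-1.5,0,120],0],[[-1.5,0,138],0],[[-1.5,0,149],0],[[-1.5,0,154],0],[[-1.5,0,154],0]]' 75 20
python3 -m creep '[[[0,0,0],0],[[0,0,0],0],[[0,0,0],0],[[0,0,0],0],[[0,0,0],0],[[0,0,-6],0],[[0,0,-20],0],[[0,0,-40],0]]' 0 20
python3 -m creep '[[[0,0,-22],0],[[0,0,-44],0],[[0,0,-60],0],[[5,-6,-68],0],[[14,-17,-70],0],[[27,-33,-70],0],[[44,-54,-70],0],[[64,-78,-70],0]]'
python3 -m creep '[[[22,-27,0],0],[[45,-55,0],0],[[69,-84,0],0],[[93,-113,0],0],[[117,-142.5,0],0],[[140,-171,0],0],[[162,-198,0],0],[[182,-222,0],0]]'
python3 -m creep '[[[17,-21,0],0],[[31,-38,0],0],[[42,-51,0],0],[[49,-60,0],0],[[53,-65,0],0],[[54.8,-66.7,0],0],[[54.8,-66.7,0],0],[[54.8,-66.7,0],0]]'
python3 - <<'E'
from h import *
cv2.imwrite("pics/y2.png",look(352.6,-281.5,36,7,12))
E
```

```text
time_s: 7.6
tool_pos: [652.6, 86.3, 27.8]
ee_rot: [3.141, -0.001, -3.14]
wrist_force: [0.7, 0.4, 0.8]
gripper_width: 0.748
gripper_force: 0.0
time_s: 8.27
tool_pos: [651.5, 85.0, 67.3]
ee_rot: [-3.142, -0.005, 3.141]
wrist_force: [0.5, -1.0, -2.5]
gripper_width: 0.332
gripper_force: 20.0
time_s: 8.93
tool_pos: [587.0, 6.3, 137.0]
ee_rot: [3.142, -0.003, -3.141]
wrist_force: [0.1, -0.0, -1.2]
gripper_width: 0.339
gripper_force: 20.0
time_s: 9.6
tool_pos: [403.4, -215.6, 137.3]
ee_rot: [3.14, -0.003, 3.141]
wrist_force: [1.3, -0.4, -1.7]
gripper_width: 0.336
gripper_force: 20.0
time_s: 10.27
tool_pos: [352.1, -280.9, 138.1]
ee_rot: [3.141, -0.0, 3.142]
wrist_force: [-0.6, -0.2, -3.0]
gripper_width: 0.34
gripper_force: 20.0
10.2667 tcp [ 352.14278531 -280.86236878  138.10698474] target [ 343.95659681 -281.35705719    8.81092672] 728
```

View pics/y2.png

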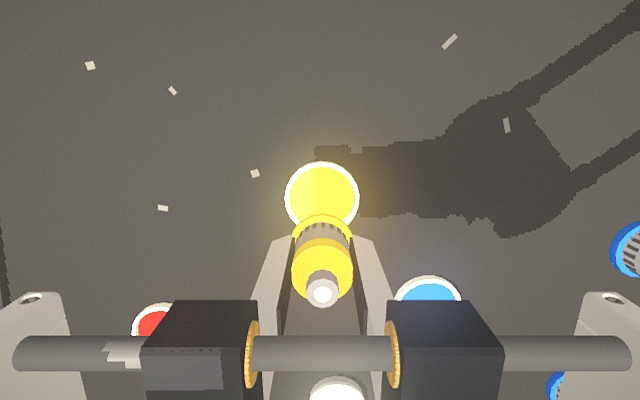

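The yellow lens is held upright and lined up laterally with the cup at (322,195). I'll set it down and go to red.

```bash
python3 -m creep '[[[0,0,20],0],[[0,0,45],0],[[0,0,68],0],[[0,0,86],0],[[0,0,98],0],[[0,0,103],0],[[0,0,105],0],[[0,0,105.5],0]]'
python3 -m creep '[[[0,0,0.5],0],[[0,0,0.5],0],[[0,0,0.5],0]]'
python3 -m creep '[[[0,0,0],0],[[0,0,0],0],[[0,0,0],0],[[0,0,0],0],[[0,0,0],0],[[0,0,-10],0],[[0,0,-30],0],[[0,0,-60],0]]' 75
python3 -m creep '[[[0,0,-35],0],[[0,0,-70],0],[[-29,22,-90],0],[[-60,44,-90],0],[[-91,67,-90],0],[[-122,90,-90],0],[[-153,113,-90],0],[[-184,136,-90],0]]'
python3 -m creep '[[[-31,23,0],0],[[-62,46,0],0],[[-86,64,0],0],[[-101,75,0],0],[[-107.4,80,0],0],[[-107.4,80,0],0],[[-107.4,80,0],0]]'
python3 - <<'E'
from h import *
look(643,-65.6,25)
from bench import imaging
q,d=imaging.read_camera("top");c=imaging.calibration("top");W=world(c,d);m=(np.hypot(W[...,0]-352.6,W[...,1]+281.5)<25)&(W[...,2]>56)&(d>0)
print('yellow top',W[m].mean(0),m.sum())
E
```

```text
time_s: 10.98
tool_pos: [353.1, -280.1, 34.8]
ee_rot: [3.14, 0.0, -3.14]
wrist_force: [-3.3, 6.1, 24.9]
gripper_width: 0.339
gripper_force: 20.0
time_s: 11.23
tool_pos: [353.1, -280.1, 34.8]
ee_rot: [3.14, 0.001, -3.14]
wrist_force: [-3.3, 5.7, 22.8]
gripper_width: 0.341
gripper_force: 20.0
time_s: 11.9
tool_pos: [350.9, -280.0, 91.0]
ee_rot: [3.137, -0.004, 3.141]
wrist_force: [0.6, -0.7, 0.5]
gripper_width: 0.747
gripper_force: 0.0
time_s: 12.57
tool_pos: [537.6, -144.2, 182.2]
ee_rot: [3.142, -0.0, -3.142]
wrist_force: [0.4, -0.0, -0.7]
gripper_width: 0.749
gripper_force: 0.0
time_s: 13.15
tool_pos: [643.0, -65.8, 181.8]
ee_rot: [-3.141, -0.002, -3.141]
wrist_force: [-0.2, -0.2, 0.5]
gripper_width: 0.755
gripper_force: 0.0
13.15 tcp [642.97646278 -65.84032211 181.80530986] target [645.25035113 -66.2477517   59.71914069] 256
yellow top [ 352.2022132  -278.7945777    62.63575206] 32
```

```bash
python3 -m creep '[[[-1,-0.5,30],0],[[-1,-0.5,65],0],[[-1,-0.5,95],0],[[-1,-0.5,120],0],[[-1,-0.5,138],0],[[-1,-0.5,149],0],[[-1,-0.5,154],0],[[-1,-0.5,154],0]]' 75 20
python3 -m creep '[[[0,0,0],0],[[0,0,0],0],[[0,0,0],0],[[0,0,0],0],[[0,0,0],0],[[0,0,-6],0],[[0,0,-20],0],[[0,0,-40],0]]' 0 20
python3 -m creep '[[[0,0,-22],0],[[0,0,-44],0],[[0,0,-60],0],[[2,-6,-68],0],[[7,-18,-70],0],[[13,-33.5,-70],0],[[21,-54,-70],0],[[31,-80,-70],0]]'
python3 -m creep '[[[11,-28,0],0],[[22,-56.5,0],0],[[34,-87.5,0],0],[[45,-116,0],0],[[57,-146.5,0],0],[[68,-175,0],0],[[79,-203,0],0],[[89,-229,0],0]]'
python3 -m creep '[[[8,-20.5,0],0],[[15,-38.5,0],0],[[20,-51.5,0],0],[[23.5,-60.5,0],0],[[25.5,-65.5,0],0],[[26.5,-67.8,0],0],[[26.5,-67.8,0],0],[[26.5,-67.8,0],0]]'
python3 - <<'E'
from h import *
cv2.imwrite("pics/r2.png",look(498.5,-442.8,36,7,12))
E
```

```text
time_s: 13.92
tool_pos: [644.0, -66.7, 28.0]
ee_rot: [3.141, -0.001, 3.141]
wrist_force: [0.5, 0.4, 0.0]
gripper_width: 0.752
gripper_force: 0.0
time_s: 14.58
tool_pos: [643.3, -65.6, 67.4]
ee_rot: [3.141, -0.004, -3.141]
wrist_force: [0.0, -0.3, -1.6]
gripper_width: 0.334
gripper_force: 20.0
time_s: 15.25
tool_pos: [612.4, -146.4, 137.2]
ee_rot: [3.141, -0.002, -3.14]
wrist_force: [0.2, -0.4, -0.7]
gripper_width: 0.334
gripper_force: 20.0
time_s: 15.92
tool_pos: [522.2, -377.0, 137.0]
ee_rot: [3.14, -0.003, 3.141]
wrist_force: [-0.5, -0.6, -0.6]
gripper_width: 0.337
gripper_force: 20.0
time_s: 16.58
tool_pos: [498.6, -441.9, 138.3]
ee_rot: [3.141, 0.0, -3.141]
wrist_force: [0.2, 0.2, -1.2]
gripper_width: 0.335
gripper_force: 20.0
16.5833 tcp [ 498.60623044 -441.93246432  138.34887836] target [ 489.58934431 -442.9236112     8.80360183] 734
```

View pics/r2.png

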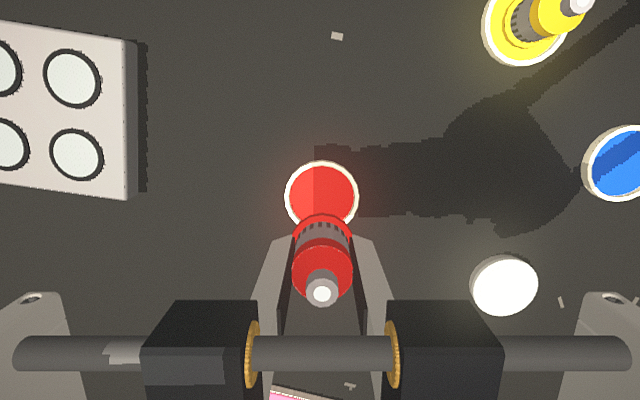

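The red lens is held and lined up with its cup at (322,193); yellow stands in its cup at (525,30). I'll set red down and go to blue.

```bash
python3 -m creep '[[[0,0,20],0],[[0,0,45],0],[[0,0,68],0],[[0,0,86],0],[[0,0,97],0],[[0,0,102],0],[[0,0,104],0],[[0,0,104.5],0]]'
python3 -m creep '[[[0,0,0.3],0],[[0,0,0.5],0],[[0,0,0.5],0]]'
python3 -m creep '[[[0,0,0],0],[[0,0,0],0],[[0,0,0],0],[[0,0,0],0],[[0,0,0],0],[[0,0,-10],0],[[0,0,-30],0],[[0,0,-60],0]]' 75
python3 -m creep '[[[0,0,-35],0],[[0,0,-70],0],[[0,30,-91],0],[[1,66,-91],0],[[2,104,-91],0],[[3,142,-91],0],[[4,180,-91],0],[[5,218,-91],0]]'
python3 -m creep '[[[0,38,0],0],[[1,76,0],0],[[2,114,0],0],[[3,152,0],0],[[3,186,0],0],[[4,212,0],0],[[4,228,0],0],[[4,232.6,0],0]]'
python3 -m creep '[[[0,0,0],0],[[0,0,0],0]]'
python3 - <<'E'
from h import *
cv2.imwrite("pics/b.png",look(489,7.8,25))
from bench import imaging
q,d=imaging.read_camera("top");c=imaging.calibration("top");W=world(c,d);m=(np.hypot(W[...,0]-498.5,W[...,1]+442.8)<25)&(W[...,2]>56)&(d>0)
print('red top',W[m].mean(0),m.sum())
E
```

```text
time_s: 17.3
tool_pos: [498.3, -440.7, 38.1]
ee_rot: [3.14, -0.0, -3.14]
wrist_force: [-5.4, 8.4, 20.7]
gripper_width: 0.338
gripper_force: 20.0
time_s: 17.55
tool_pos: [498.4, -440.7, 38.1]
ee_rot: [3.14, 0.0, -3.14]
wrist_force: [-5.5, 7.4, 19.8]
gripper_width: 0.336
gripper_force: 20.0
time_s: 18.22
tool_pos: [496.9, -441.5, 91.6]
ee_rot: [3.137, -0.004, 3.141]
wrist_force: [1.3, 0.0, 0.6]
gripper_width: 0.747
gripper_force: 0.0
time_s: 18.88
tool_pos: [493.0, -223.3, 185.1]
ee_rot: [-3.141, 0.001, 3.141]
wrist_force: [0.3, 0.8, -0.5]
gripper_width: 0.746
gripper_force: 0.0
time_s: 19.55
tool_pos: [489.1, 10.2, 185.1]
ee_rot: [3.141, 0.001, -3.139]
wrist_force: [-0.6, -0.6, -0.5]
gripper_width: 0.748
gripper_force: 0.0
time_s: 19.72
tool_pos: [489.6, 7.2, 184.8]
ee_rot: [-3.141, 0.001, -3.141]
wrist_force: [-0.0, -0.5, 0.6]
gripper_width: 0.748
gripper_force: 0.0
19.7167 tcp [489.57594926   7.15292855 184.75973119] target [489.41672259   7.65376832  59.74912818] 252
red top [ 497.62395745 -440.44842446   62.32313527] 31
```

View pics/b.png

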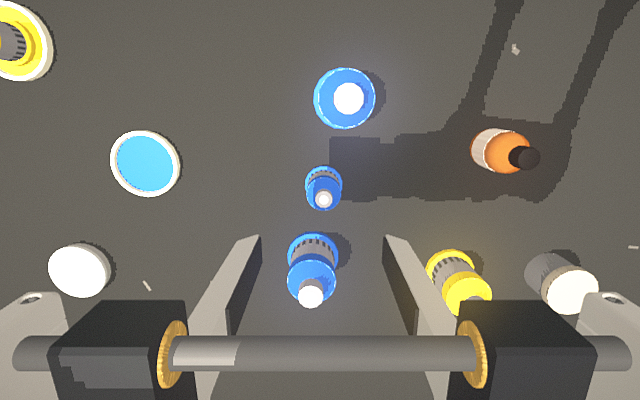

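The smallest blue lens (nose at (323,198), beside the two larger ones at (345,97) and (311,293)) is centred between the fingers. I'll pick it and carry it to the blue cup at (145,163).

```bash
python3 -m creep '[[[0,0,30],0],[[0,0,65],0],[[0,0,95],0],[[0,0,120],0],[[0,0,140],0],[[0,0,151],0],[[0,0,156],0],[[0,0,156],0]]' 75 20
python3 -m creep '[[[0,0,0],0],[[0,0,0],0],[[0,0,0],0],[[0,0,0],0],[[0,0,0],0],[[0,0,-6],0],[[0,0,-20],0],[[0,0,-40],0]]' 0 20
python3 -m creep '[[[0,0,-22],0],[[0,0,-44],0],[[0,0,-60],0],[[0,0,-68],0],[[0.5,-4,-70],0],[[1.5,-14,-70],0],[[3.5,-29,-70],0],[[6,-48,-70],0]]'
python3 -m creep '[[[3,-23,0],0],[[6,-48,0],0],[[9,-73,0],0],[[12,-96,0],0],[[14,-114,0],0],[[15.5,-126,0],0],[[16,-132,0],0],[[16.2,-134.6,0],0]]'
python3 -m creep '[[[0,0,0],0],[[0,0,10],0],[[0,0,30],0],[[0,0,55],0],[[0,0,75],0],[[0,0,88],0],[[0,0,95],0],[[0,0,97],0]]'
python3 -m creep '[[[0,0,0.5],0],[[0,0,1],0],[[0,0,1.5],0],[[0,0,2],0]]'
python3 -m creep '[[[0,0,0.5],0],[[0,0,1],0],[[0,0,1.5],0],[[0,0,2],0]]'
python3 -m creep '[[[0,0,0.5],0],[[0,0,1],0],[[0,0,1.5],0],[[0,0,2],0]]'
```

```text
time_s: 20.48
tool_pos: [488.7, 6.9, 27.4]
ee_rot: [3.141, -0.002, 3.14]
wrist_force: [-0.6, 0.0, -0.2]
gripper_width: 0.748
gripper_force: 0.0
time_s: 21.15
tool_pos: [487.8, 8.0, 68.0]
ee_rot: [3.141, -0.004, -3.141]
wrist_force: [0.3, -0.3, -0.4]
gripper_width: 0.335
gripper_force: 20.0
time_s: 21.82
tool_pos: [482.1, -40.6, 137.2]
ee_rot: [3.141, -0.003, -3.14]
wrist_force: [0.7, -0.1, -2.2]
gripper_width: 0.341
gripper_force: 20.0
time_s: 22.48
tool_pos: [466.4, -175.6, 137.6]
ee_rot: [3.141, -0.002, 3.14]
wrist_force: [0.3, 0.5, -1.7]
gripper_width: 0.334
gripper_force: 20.0
time_s: 23.15
tool_pos: [465.8, -173.0, 40.5]
ee_rot: [3.139, -0.004, -3.14]
wrist_force: [-4.9, 3.2, 13.7]
gripper_width: 0.338
gripper_force: 20.0
time_s: 23.48
tool_pos: [467.5, -174.3, 40.5]
ee_rot: [3.141, 0.001, -3.141]
wrist_force: [-2.3, 2.5, 10.7]
gripper_width: 0.34
gripper_force: 20.0
time_s: 23.82
tool_pos: [467.6, -174.4, 40.4]
ee_rot: [3.141, 0.002, 3.142]
wrist_force: [-5.1, 4.1, 23.0]
gripper_width: 0.334
gripper_force: 20.0
time_s: 24.15
tool_pos: [468.3, -174.3, 39.4]
ee_rot: [-3.141, 0.004, 3.141]
wrist_force: [-3.7, 5.7, 28.7]
gripper_width: 0.338
gripper_force: 20.0
```

Contact came about 8 mm early, so I'll look before releasing.

```bash
python3 - <<'E'
from bench import imaging
import cv2,numpy as np
p,d=imaging.read_camera("wrist");q,_=imaging.read_camera("scene")
cv2.imwrite("pics/b3.png",np.hstack([p[:,120:520],cv2.resize(q[140:260,190:310],(400,400),interpolation=2)]))
E
```

```text
(no output)
```

View pics/b3.png

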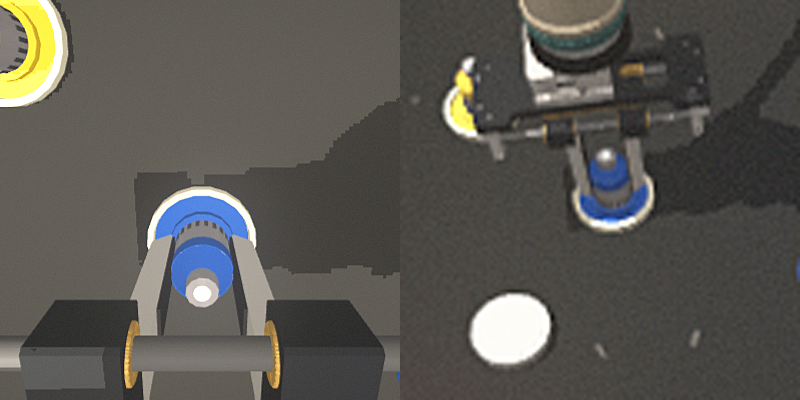

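The blue lens looks seated inside the cup rim, centred and upright, so it probably slid in the grip. I'll check the nose height, ease the pressure, release and retreat.

```bash
python3 - <<'E'
from h import *
look(467,-174.5,9,50,80)
E
python3 -m creep '[[[0,0,-1.5],0],[[0,0,-3],0],[[0,0,-3],0]]'
python3 - <<'E'
from h import *
look(467,-174.5,9,50,80)
E
```

```text
24.25 tcp [ 468.29884791 -174.34570473   39.28964801] target [ 465.86922841 -174.71341509   59.67712076] 1441
time_s: 24.55
tool_pos: [467.8, -175.1, 39.4]
ee_rot: [-3.14, 0.002, -3.141]
wrist_force: [-1.3, 1.6, 8.9]
gripper_width: 0.337
gripper_force: 20.0
24.55 tcp [ 467.82470297 -175.11424084   39.37648905] target [ 465.59612181 -174.89485816   59.88282519] 1406
```

```bash
python3 -m creep '[[[0,0,-0.5],0],[[0,0,-0.5],0],[[0,0,-0.5],0],[[0,0,-0.5],0],[[0,0,-0.5],0],[[0,0,-10],0],[[0,0,-30],0],[[0,0,-60],0]]' 75
python3 -m creep '[[[0,0,-35],0],[[0,0,-70],0],[[0,0,-105],0],[[30,20,-120],0],[[65,40,-120],0],[[100,60,-120],0],[[130,70,-120],0],[[150,80,-120],0]]'
python3 -m creep '[[[0,0,0],0],[[0,0,0],0],[[0,0,0],0],[[0,0,0],0]]'
python3 - <<'E'
from h import *
from bench import imaging,bot
q,d=imaging.read_camera("top");c=imaging.calibration("top");W=world(c,d)
for k,(x,y) in dict(R=(498.5,-442.8),Y=(352.6,-281.5),G=(518,436.8),B=(467.3,-174.8)).items():
    m=(np.hypot(W[...,0]-x,W[...,1]-y)<25)&(d>0);t=m&(W[...,2]>59);print(k,'nose off',(W[t].mean(0)-[x,y,0]).round(1),t.sum(),'max',W[m][:,2].max().round(1))
for k,(x,y,lo) in dict(bottle=(448.7,174.1,68),dish=(585.7,-264.3,8)).items():
    m=(np.hypot(W[...,0]-x,W[...,1]-y)<45)&(d>0)&(W[...,2]>lo);print(k,(W[m].mean(0)-[x,y,0]).round(1))
print(bot.sense()['time_s'])
a=lambda u,v:cv2.resize(q[v-25:v+25,u-25:u+25],(390,290),interpolation=2)
cv2.imwrite("pics/end.png",np.vstack([np.hstack([a(476,205),a(421,258)]),np.hstack([a(166,200),a(381,218)])]))
E
```

```text
time_s: 25.27
tool_pos: [465.3, -173.9, 97.5]
ee_rot: [3.139, -0.005, 3.142]
wrist_force: [0.4, -0.1, 0.6]
gripper_width: 0.75
gripper_force: 0.0
time_s: 25.93
tool_pos: [313.9, -93.3, 218.8]
ee_rot: [3.142, -0.001, -3.141]
wrist_force: [0.5, -0.3, 0.1]
gripper_width: 0.747
gripper_force: 0.0
time_s: 26.27
tool_pos: [318.5, -95.6, 218.8]
ee_rot: [-3.141, 0.001, 3.142]
wrist_force: [-0.2, 0.9, -0.1]
gripper_width: 0.75
gripper_force: 0.0
R nose off [-1.   1.7 63.5] 25 max 67.7
Y nose off [nan nan nan] 0 max 48.5
G nose off [-1.8 -1.2 62.4] 28 max 66.3
B nose off [-0.7 -0.5 63.8] 27 max 71.1
bottle [-0.2  0.2 74.2]
dish [ 0.  -0.4 12.4]
26.3167<stdin>:5: RuntimeWarning: Mean of empty slice.
  ret = um.true_divide(
```

View pics/end.png

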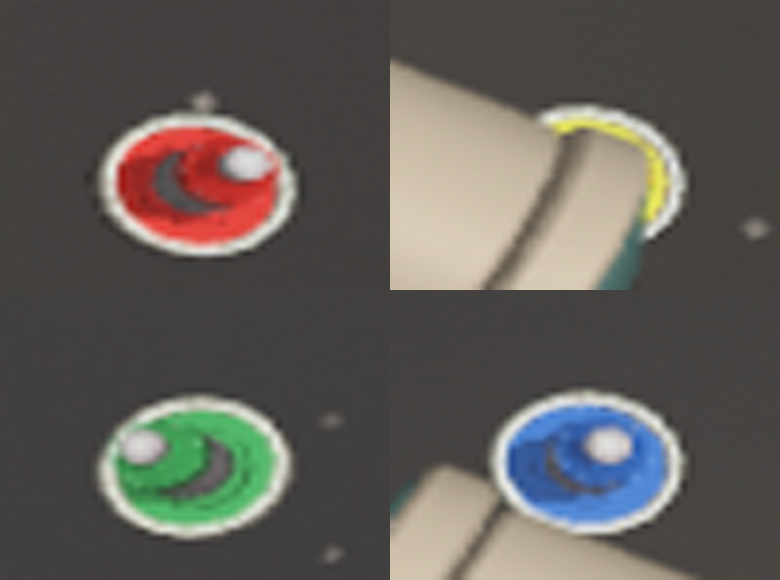

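Red, green and blue stand inside their cups, about 2 mm off centre. The arm hides yellow, so I'll step aside for one last check.

```bash
python3 -m creep '[[[0,35,0],0],[[0,75,0],0],[[0,115,0],0],[[0,155,0],0],[[0,190,0],0],[[0,210,0],0],[[0,220,0],0],[[0,220,0],0]]'
python3 -m creep '[[[0,0,0],0],[[0,0,0],0],[[0,0,0],0],[[0,0,0],0]]'
python3 - <<'E'
from h import *
from bench import imaging,bot
q,d=imaging.read_camera("top");c=imaging.calibration("top");W=world(c,d)
x,y=352.6,-281.5
m=(np.hypot(W[...,0]-x,W[...,1]-y)<25)&(d>0);t=m&(W[...,2]>59)
print('Y',W[t].mean(0)-[x,y,0],t.sum())
if 20<t.sum()<35 and abs(W[t].mean(0)[1]-y)<6: print(bot.job_done())
E
```

```text
time_s: 26.98
tool_pos: [318.0, 127.2, 218.3]
ee_rot: [3.141, -0.001, -3.138]
wrist_force: [1.0, -0.3, -0.1]
gripper_width: 0.751
gripper_force: 0.0
time_s: 27.32
tool_pos: [317.4, 124.4, 218.4]
ee_rot: [-3.141, -0.0, 3.14]
wrist_force: [0.4, -0.4, -0.8]
gripper_width: 0.755
gripper_force: 0.0
Y [-0.2194012   2.18176525 63.11463017] 31
the job is handed in; nothing more can be done
None
```

I handed the job in at about 27 s: all four objectives stand upright in their own colour cups, about 2 mm off centre by the top camera, and the oil bottle and culture dish have not moved.

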